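# Set the forge's air gate on its half-blast catch and start the blower

## Robot

A 6-joint arm with a two-finger parallel gripper is mounted at the origin on the work surface. World frame = base frame: x ahead of the robot, y to its left, z up, the work surface at z = 0. Lengths are in m, angles in rad, forces in N, time in s.
With the tool pointing down it reaches from about 0.3 to 0.875 m from the base axis. Payload 6.4 kg.
Tool frame: the origin (TCP) lies midway between the tips of the shut fingers; the grasp point (between the pads) lies 19 mm behind it; z points along the fingers, y is the line along which they close (so a half turn about z gives the same grasp; the last joint's range is limited). The gripper opens to 85 mm and grips with 20 to 120 N. Pads are 22 mm wide; open, the fingers measure 114 mm over their backs; the gripper's body (76 mm by 85 mm) begins 54 mm behind the grasp point. The pads swing forward as they close: fully open they stand 13 mm farther back than shut.
Start: joints at [1.104, 0.181, 1.607, -0, 1.354, -0.206], TCP at [0.148, 0.556, 0.231] pointing down, gripper open.
Joint ranges: [-2.99, 2.99], [-0.89, 2.07], [0.3, 2.58], [-1.14, 4.28], [0, 2.63], [-3.12, 3.12]. Speed limits (rad/s): [2.57, 2.57, 3.01, 3.14, 3.14, 3.14].

## Interface

Orientations are given as a unit quaternion [w, x, y, z].
In Python, from bench import ctrl gives the robot as it stands. The module is installed in compiled form; this text tells all that it offers.
- The arm moves only by the tool move_arm, never from a script. Its argument "plan" is one flat list of numbers, 6 for each row, row after row: the shift along the world's x, y, z in units of 50 mm (1.0 is 50 mm), then the turn, a rotation vector about the world's x, y, z in rad. A call has 1 to 10 rows; each row is the pose to reach, as a shift and turn from the pose commanded when the call began; what a row does not reach only later rows make up. A row lasts 1/8 s, in which the tool goes at most 62.5 mm and 10.7 degrees, less where a joint would pass 70% of its speed; a pose out of reach is approached as far as the arm can. A call with a gripper value outside its range is refused whole. "grip" is the finger opening in mm, from 0 to 85.4, set as the call begins (left out, the last holds). The fingers move at their own pace and stop on an object; the grip force is fixed at half the most. Time passes only in rows, so rows that repeat a pose let the fingers close. It gives the time, the measured TCP pose, the force, the opening and the grip force at its end, in the units of the state.
- ctrl.get_obs(): the state, without advancing time (a new reading comes with each control period).
- ctrl.camera(name): name is "scene" or "top" or "wrist"; returns a dict with "pixels" (384x512x3 uint8, red, green, blue), "fx", "fy", "cx", "cy" (pixels), "dist_coeffs" ([k1, k2, p1, p2, k3] as OpenCV has them; the pictures are not rectified), "origin" and "attitude" of the camera in the world. Camera axes: x right, y down, z forward; pixel columns grow to the right and rows downward; lengths in m; the calibration is good to about 2 mm. A picture is of the moment at which its call begins. There is no depth.
- ctrl.hand_in(): hands the job in; it is judged then, once.
The state is a dict: "time_s": time; "q": joint angles; "dq": joint speeds; "joint_efforts": joint torques, N m; "eef_pos": TCP position; "eef_rot": TCP orientation; "wrist_force": force on the tool from outside, world axes, zero at the start; "torque": the same for the moment, N m; "opening": opening from 0.0 (shut) to 1.0 (fully open); "grasp_force": force on a finger pad.
Only numpy, scipy, OpenCV 4.12 (cv2) and the standard library are available. Lean on these libraries where they do the work, as an engineer would, in place of code of your own. Each camera call takes 0.05 s, during which the arm holds its last target. There are 200 camera calls.

## Task

Get the forge ready for a half blast: push the sprung slide of the green air gate in by its red push plate until the yellow catch has dropped behind the slide's tooth, then let go so that the slide springs back and rests on the catch at its middle position. Then press the green start button on the yellow switch box. Work with the fingertips only: do not touch the catch itself, do not press the red stop button, and leave everything else lying on the bench where it is.

Things in the scene. Friction and masses are not known exactly. Their poses are not given: they have to be found in the camera images.
- gate: green air gate fixed to the bench, place and heading vary: housing 140 x 50 x 85 mm high, origin at the centre of its underside; its x is level, the way the slide is pushed in; z up. A 68 mm duct leaves at +y and -y and bends into the bench within 114 mm. On top: the slide's steel bar with a brass tooth, catch cheeks (to 124 mm, at x = -45 mm), brass stop pin (to 119 mm, at x = 46 mm)
- gate_slide (a joint): slide travel along the gate's +x, m. 0 is sprung out (start), end stop 0.055. The catch drops behind the tooth at 0.030: push to 0.036 or more and let go, and it springs back onto the catch at about 0.030 (half blast). Let go earlier it returns to 0 and can be pushed again. Spring about 5 N at 0, 8.5 N at 0.030, 11.5 N at 0.055
- gate_push (a point): centre of the outer face of the red push plate on the slide's front end; moves with the slide; at travel 0 it lies 165 mm before the gate's origin. The plate is upright, square to the gate's x, 56 mm wide, 56 mm high, 8 mm thick, from 66 to 122 mm above the bench. Within 60 mm before it nothing stands higher than 30 mm. A thin blade runs behind it to the housing
- gate_catch: yellow catch, a sprung pawl 14 mm wide and 46 mm long on top of the gate; origin on its pivot, 118 mm above the bench and 45 mm before the gate's origin; it points along the gate's x and down. The slide's tooth lifts it; do not touch it
- catch_tip (a point): middle of the catch's nose (8 mm round), over the bar 3 mm before the gate's origin; 100 mm above the bench when the catch is down, 108 mm while the tooth is passing under it.
- switchbox: the blower's switch box, fixed: yellow with a grey top, 100 x 170 x 50 mm high (its x, y, z), origin at the centre of its underside. The two buttons stand on top, 42 mm to either side of the middle along its y; which of them is on which side differs from run to run.
- start_top (a point): centre of the top of the green start button, 72 mm above the bench; button 36 mm across, standing 10 mm proud of a black collar 52 mm across.
- start (a joint): travel of the green start button, m: 0 up, 0.006 fully down (5 N). It springs up again. Pressed counts from 0.004.
- stop_top (a point): centre of the top of the red stop button, same size and height as the green one. Not to be pressed.
- stop (a joint): travel of the red stop button, m: 0 up, 0.006 fully down.
- hammer: bystander: hammer 280 mm long, 26 mm high, lying between the robot and the work; origin on the underside, middle of its length, handle to its -x
- flux_jar: bystander: closed jar, 60 mm across, 90 mm high, origin at the centre of its underside
- billet: bystander: rust-brown steel bar 120 x 30 x 12 mm, origin at the centre of its underside
- billet2: bystander: bright steel bar 110 x 25 x 15 mm, origin at the centre of its underside
- mug: bystander: blue mug, 76 mm across, 90 mm high, handle at its +y, origin at the centre of its underside
- punch: bystander: steel punch standing upright, 32 mm across, 75 mm high, origin at the centre of its underside
- brush: bystander: brush 200 mm long, 20 mm high, lying along its x, origin on the underside, middle of its length

How it is judged:
By the outcome, as a careful person would: the job done as asked, in the order asked, and still so for the second after the job is handed in, with the robot touching nothing.
It also fails if it takes over 51 s, if anything falls off the work surface, if the arm or the gripper's body presses on something with over 40 N, if the wrist force passes 120 N, or if a joint passes its speed limit or range.

## Working session

There is one attempt and no reset: what is moved stays moved. The work goes in short steps, Python scripts to look and compute and a tool call to move; the robot and the scene stay as the last step left them, time stands still between calls to the robot, and variables do not carry over. Pictures are saved under pics/ and viewed, at most 10 in all, crops included, and the job is handed in when it is done.

Besides the shell and the picture viewer there is one more tool, called after "Emit:" by a JSON object that holds its "method" and its "body". move_arm: Moves the arm, as the interface text tells. Its arguments: {"type":"object","properties":{"plan":{"type":"array"},"grip":{"type":"number"}},"required":["plan"]}

```bash
mkdir -p pics; cat > h.py <<'E'
import numpy as np, cv2, pickle
from bench import ctrl
from scipy.spatial.transform import Rotation as R
def shot(n,f):
    c=ctrl.camera(n); cv2.imwrite('pics/'+f+'.png',cv2.cvtColor(c['pixels'],cv2.COLOR_RGB2BGR)); pickle.dump(c,open(f+'.pkl','wb')); return c
def rot(c):
    a=np.array(c['attitude'],float)
    return a if a.shape==(3,3) else R.from_quat(np.r_[a[1:],a[0]]).as_matrix()
def ray(c,u,v):
    K=np.array([[c['fx'],0,c['cx']],[0,c['fy'],c['cy']],[0,0,1.]])
    p=cv2.undistortPoints(np.array([[[u,v]]],float),K,np.array(c['dist_coeffs'],float))[0,0]
    return np.array(c['origin'],float), rot(c)@np.r_[p,1]
def onz(c,u,v,z):
    o,d=ray(c,u,v); return o+d*(z-o[2])/d[2]
def tri(c1,p1,c2,p2):
    A=[];b=[]
    for c,p in((c1,p1),(c2,p2)):
        o,d=ray(c,*p); d/=np.linalg.norm(d); P=np.eye(3)-np.outer(d,d); A.append(P);b.append(P@o)
    return np.linalg.solve(sum(A),sum(b))
E
python3 - <<'E'
from h import *
for n in('scene','top'):
    c=shot(n,n+'0'); print(n,c['origin'],c['attitude'],c['fx'],c['dist_coeffs'])
a=[cv2.imread(f'pics/{n}0.png') for n in('scene','top')]
print(ctrl.get_obs())
E
```

```text
scene [0.94918166 0.49203543 0.91485897] [-0.09791438  0.26838407  0.90737012 -0.30832163] 386.6266032664018 [-0.12038555  0.          0.          0.          0.        ]
top [ 0.41888354 -0.03866324  1.3276873 ] [-0.04816038  0.71487813 -0.69600662  0.04695349] 419.7295308514021 [-0.10801664  0.          0.          0.          0.        ]
{'time_s': 0.1, 'q': array([ 1.10369164e+00,  1.81493705e-01,  1.60791630e+00, -2.37996688e-06,
        1.35379176e+00, -2.06318846e-01]), 'dq': array([-0.00267013, -0.00014569, -0.00251811, -0.0035375 , -0.0016233 ,
       -0.00017372]), 'joint_efforts': array([ 7.38192957e-04, -4.45875549e+01, -3.52241528e+01, -3.22050619e-04,
        4.13903399e-03,  1.55370816e-05]), 'eef_pos': array([0.14802211, 0.55510314, 0.23045507]), 'eef_rot': array([-2.64717172e-04,  1.30023440e-01,  9.91510594e-01, -7.59761874e-04]), 'wrist_force': array([-0.80843743, -0.18715196, -0.2231431 ]), 'torque': array([-0.05432446, -0.0168678 ,  0.07851866]), 'grasp_force': 0.0, 'opening': 1.0018850395376029}
```

View pics/scene0.png

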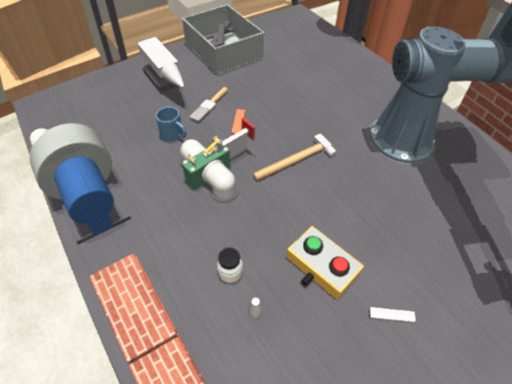

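View pics/top0.png

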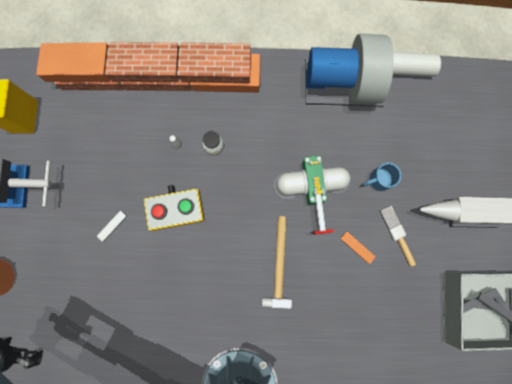

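The scene view shows the gate around (207,165), its push plate at (248,128), and the green/red buttons at (313,243)/(340,265). In the top view the plate is at (323,233), the gate at (316,180), green at (185,206) and red at (158,211). Next I'll measure them.

```bash
cat > m.py <<'E'
from h import *
def blobs(c,lo,hi,box,mn=4):
    h=cv2.cvtColor(c['pixels'],cv2.COLOR_RGB2HSV); m=cv2.inRange(h,lo,hi)
    k=np.zeros_like(m); x0,y0,x1,y1=box; k[y0:y1,x0:x1]=m[y0:y1,x0:x1]
    n,l,s,ce=cv2.connectedComponentsWithStats(k)
    return [(s[i,4],ce[i],s[i,:4],np.argwhere(l==i)[:,::-1]) for i in range(1,n) if s[i,4]>=mn]
E
python3 - <<'E'
from m import *
t=pickle.load(open('top0.pkl','rb'));s=pickle.load(open('scene0.pkl','rb'))
for nm,lo,hi,bt,bs in [('green',(45,100,60),(90,255,255),(140,180,210,235),(285,225,365,295)),('red',(0,170,100),(4,255,255),(140,180,210,235),(285,225,365,295)),('plate',(0,150,60),(5,255,255),(300,215,340,245),(235,112,262,142)),('plate2',(174,150,60),(180,255,255),(300,215,340,245),(235,112,262,142)),('housing',(55,80,30),(90,255,255),(290,145,345,215),(170,140,240,195)),('yellow',(18,120,100),(32,255,255),(300,150,335,205),(195,135,228,160))]:
    for n,c,b in(('top',t,bt),('scene',s,bs)):
        for q in blobs(c,lo,hi,b):
            r=cv2.minAreaRect(q[3].astype(np.float32)); print(nm,n,q[0],q[1].round(1),q[2],'rect',np.round(r[0],1),np.round(r[1],1),round(r[2],1),'z.07',onz(c,*q[1],.072).round(4)[:2],'z.12',onz(c,*q[1],.12).round(4)[:2])
a=cv2.resize(t['pixels'][140:245,265:365],None,fx=5,fy=5,interpolation=2)
b=cv2.resize(s['pixels'][105:205,170:270],None,fx=5,fy=5,interpolation=2)[:525]
b=cv2.copyMakeBorder(b,0,25,0,0,0)
im=np.hstack([a,b]); im=cv2.resize(im,(800,420)); cv2.imwrite('pics/crop.png',im[:,:,::-1])
E
```

```text
green top 122 [184.7 205.7] [179 200  13  12] rect [185.  205.5] [12. 11.] 0.0 z.07 [0.5441 0.1771] z.12 [0.5393 0.1688]
green scene 161 [313.2 243.2] [306 237  15  14] rect [313.  243.5] [13. 14.] 90.0 z.07 [0.5493 0.1804] z.12 [0.572  0.1982]
red top 51 [155.7 210.2] [152 206  11  11] rect [156.6 210.5] [ 8.3 10.8] 20.6 z.07 [0.5278 0.2647] z.12 [0.5236 0.2531]
red scene 127 [339.9 263.8] [333 258  15  14] rect [340.  264.5] [13. 14.] 90.0 z.07 [0.5304 0.2613] z.12 [0.5542 0.2744]
plate top 44 [322.8 231.5] [314 230  19   4] rect [323.  231.5] [ 2.4 18.2] 84.8 z.07 [ 0.4775 -0.2397] z.12 [ 0.4753 -0.232 ]
plate scene 115 [248.  126.8] [242 117  12  22] rect [247.8 127.3] [21.2  9.2] 45.0 z.07 [ 0.4596 -0.2591] z.12 [ 0.4875 -0.2163]
housing top 28 [312.9 158.2] [309 156   8   5] rect [312.8 158.4] [3.9 7.1] 80.5 z.07 [ 0.7007 -0.2082] z.12 [ 0.6899 -0.2017]
housing top 378 [312.7 177.6] [303 161  21  44] rect [313.6 181.8] [43.3 18.3] 84.6 z.07 [ 0.6403 -0.2077] z.12 [ 0.6318 -0.2013]
housing scene 602 [202.5 167. ] [183 151  47  38] rect [206.8 164.8] [27.1 50.7] 57.3 z.07 [ 0.6606 -0.1892] z.12 [ 0.6771 -0.1504]
yellow top 8 [315.4 162.6] [313 162   5   2] rect [315.  162.5] [1. 4.] 90.0 z.07 [ 0.687  -0.2157] z.12 [ 0.6767 -0.209 ]
yellow top 58 [317.5 185.3] [314 178   8  16] rect [317.3 185.7] [16.   4.7] 77.0 z.07 [ 0.6171 -0.2228] z.12 [ 0.6095 -0.2157]
yellow scene 63 [211.6 145.4] [204 138  15  15] rect [211.9 145.8] [ 4.6 18.4] 42.3 z.07 [ 0.5961 -0.2499] z.12 [ 0.6162 -0.2077]
```

View pics/crop.png

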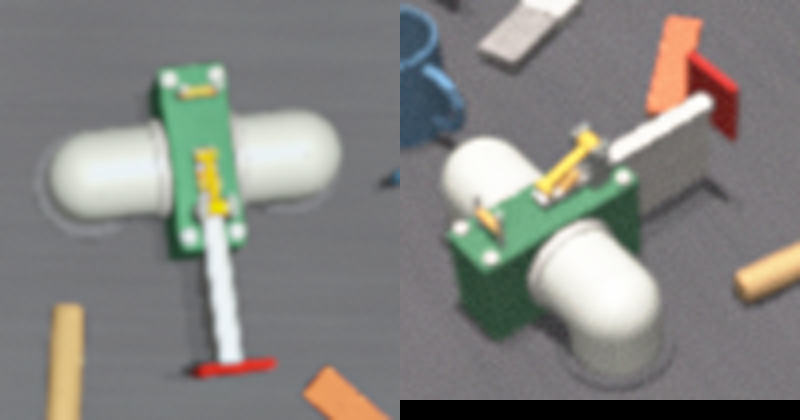

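```bash
python3 - <<'E'
from m import *
t=pickle.load(open('top0.pkl','rb'));s=pickle.load(open('scene0.pkl','rb'))
P=lambda *a:print(*a)
q=max(blobs(t,(0,150,60),(5,255,255),(300,215,340,245)),key=lambda b:b[0])[3]
w=np.array([onz(t,u,v,.118)[:2] for u,v in q]); vx,vy,x0,y0=cv2.fitLine(w.astype(np.float32),2,0,.01,.01).ravel()
P('plate ctr',w.mean(0),'normal heading deg',np.degrees(np.arctan2(-vx,vy))%180,'x rng',np.ptp(w@[vx,vy]), 'mid',(w.min(0)+w.max(0))/2)
# screws in crop -> full: 4 px/pix (525*.. ->420/105)
for n,(u,v) in dict(s1=(168,78),s2=(216,74),s3=(190,236),s4=(238,231)).items(): P(n,onz(t,265+u/4-.4,140+v/4-.4,.088).round(4))
P('pin',tri(t,(315.4,162.6),s,(170+87/4-.4,105+215/4-.4)))
P('green',tri(t,(184.7,205.7),s,(313.2,243.2)),'plate',tri(t,(322.8,231.5),s,(248,126.8)))
E
```

```text
plate ctr [ 0.47534354 -0.23233539] normal heading deg 7.2962646 x rng 0.0529432548510535 mid [ 0.47542353 -0.23294675]
s1 [ 0.6937 -0.1868  0.088 ]
s2 [ 0.6978 -0.2232  0.088 ]
s3 [ 0.5739 -0.2044  0.088 ]
s4 [ 0.5786 -0.2403  0.088 ]
pin [ 0.68120777 -0.21197441  0.10009368]
green [0.54521385 0.17805633 0.06434676] plate [ 0.47586123 -0.23490244  0.0997462 ]
```

Emit:
{"method": "move_arm", "body": {"plan": [0.6,-0.7,0,0,0,0.04,1.2,-1.4,0,0,0,0.08,1.8,-2.1,0,0,0,0.12,2.4,-2.8,0,0,0,0.16,3.0,-3.5,0,0,0,0.2,3.6,-4.2,0,0,0,0.24,4.2,-4.9,0,0,0,0.28,4.8,-5.6,0,0,0,0.32,5.4,-6.3,0,0,0,0.36,6.0,-7.0,0,0,0,0.39], "grip": 0}}

```text
time_s: 1.35
eef_pos: [0.4488, 0.2043, 0.231]
eef_rot: [-0.0, -0.065, 0.998, 0.0]
wrist_force: [0.7, -0.1, -0.2]
opening: 0.001
grasp_force: 0.0
```

Emit:
{"method": "move_arm", "body": {"plan": [0,-1,0,0,0,0,-0.1,-2,0,0,0,0,-0.2,-3,0,0,0,0,-0.3,-4,0,0,0,0,-0.4,-5,0,0,0,0,-0.5,-6,0,0,0,0,-0.6,-7,0,0,0,0,-0.6,-8,0,0,0,0,-0.6,-8.9,0,0,0,0,-0.6,-8.9,0,0,0,0]}}

```text
time_s: 2.6
eef_pos: [0.4177, -0.242, 0.2309]
eef_rot: [-0.0, -0.063, 0.998, 0.0]
wrist_force: [0.2, -0.1, -1.0]
opening: -0.001
grasp_force: 0.0
```

Emit:
{"method": "move_arm", "body": {"plan": [0,0,-0.7,0,0,0,0,0,-1.4,0,0,0,0,0,-2.1,0,0,0,0,0,-2.8,0,0,0,0,0,-2.9,0,0,0,0,0,-2.9,0,0,0]}}

```text
time_s: 3.35
eef_pos: [0.4185, -0.239, 0.0868]
eef_rot: [-0.0, -0.065, 0.998, 0.0]
wrist_force: [-0.2, -0.8, -0.1]
opening: 0.004
grasp_force: 0.0
```

```bash
python3 - <<'E'
from m import *
t=shot('top','top1');s=shot('scene','scene1')
a=cv2.resize(t['pixels'][140:260,250:370],(400,400),interpolation=2)
b=cv2.resize(s['pixels'][90:210,170:290],(400,400),interpolation=2)
cv2.imwrite('pics/crop1.png',np.hstack([a,b])[:,:,::-1]); print(ctrl.get_obs()['q'].round(2))
E
```

```text
[-0.77  0.16  1.95  0.    1.03 -2.47]
```

View pics/crop1.png

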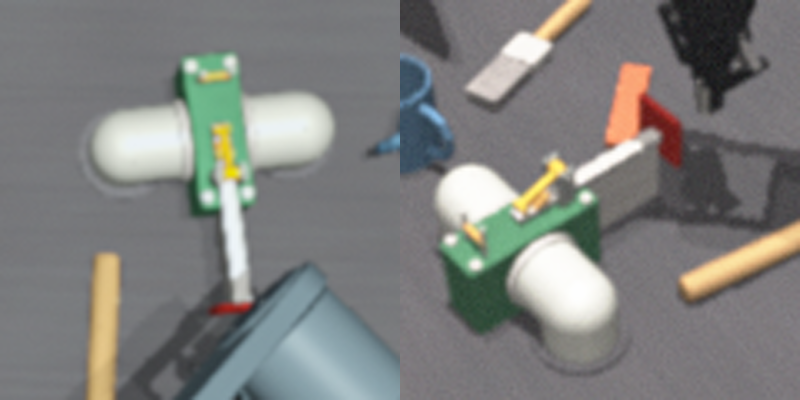

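The picture shows the shut fingertips (about (708,100) in the right half) standing a few centimetres in front of the red plate. I'll approach along the gate's axis and watch for contact in the force reading.

Emit:
{"method": "move_arm", "body": {"plan": [0.2,0.03,0,0,0,0,0.4,0.05,0,0,0,0,0.6,0.08,0,0,0,0,0.7,0.09,0,0,0,0,0.8,0.1,0,0,0,0,0.8,0.1,0,0,0,0,0.8,0.1,0,0,0,0]}}

```text
time_s: 4.32
eef_pos: [0.458, -0.2344, 0.0862]
eef_rot: [-0.0, -0.065, 0.998, 0.0]
wrist_force: [-0.7, -0.3, -0.2]
opening: -0.001
grasp_force: 0.0
```

Emit:
{"method": "move_arm", "body": {"plan": [0.1,0.01,0,0,0,0,0.2,0.03,0,0,0,0,0.2,0.03,0,0,0,0,0.2,0.03,0,0,0,0]}}

```text
time_s: 4.82
eef_pos: [0.4674, -0.2331, 0.0861]
eef_rot: [-0.001, -0.065, 0.998, 0.0]
wrist_force: [-5.3, -0.1, 2.1]
opening: -0.001
grasp_force: 2.5
```

Emit:
{"method": "move_arm", "body": {"plan": [0.1,0.01,0,0,0,0,0.2,0.03,0,0,0,0,0.3,0.04,0,0,0,0,0.4,0.05,0,0,0,0,0.5,0.07,0,0,0,0,0.6,0.08,0,0,0,0,0.7,0.09,0,0,0,0,0.76,0.1,0,0,0,0,0.76,0.1,0,0,0,0,0.76,0.1,0,0,0,0]}}

```text
time_s: 6.08
eef_pos: [0.5042, -0.228, 0.0858]
eef_rot: [-0.002, -0.065, 0.998, 0.0]
wrist_force: [-9.1, -1.9, 4.3]
opening: -0.003
grasp_force: 4.8
```

```bash
python3 - <<'E'
from m import *
print(ctrl.get_obs()['wrist_force'])
s=shot('scene','scene2')
for c in (pickle.load(open('scene0.pkl','rb')),s):
  for q in blobs(c,(0,150,60),(5,255,255),(215,112,262,155),15): print('plate',q[0],q[1],onz(c,*q[1],.094))
  for q in blobs(c,(18,120,100),(32,255,255),(195,135,228,160)): print('y',q[0],q[1])
cv2.imwrite('pics/crop2.png',cv2.resize(s['pixels'][100:200,170:270],(500,500),interpolation=2)[:,:,::-1])
E
```

```text
[-9.05183982 -1.94067898  4.28910334]
plate 115 [247.96521739 126.84347826] [ 0.4723617  -0.23951164  0.094     ]
y 63 [211.61904762 145.44444444]
plate 112 [237.41071429 134.16964286] [ 0.51658975 -0.22970201  0.094     ]
y 53 [211.69811321 144.83018868]
y 9 [199.22222222 156.22222222]
```

View pics/crop2.png

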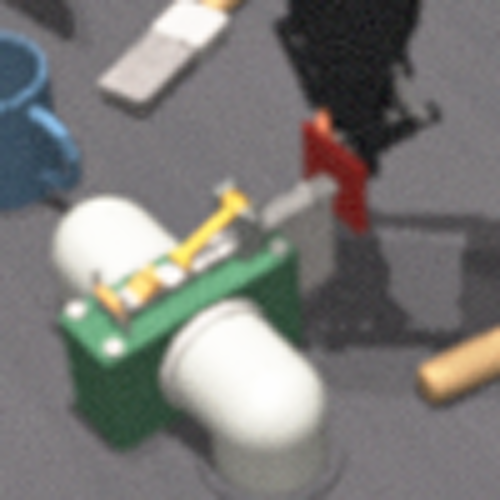

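The plate has moved in about 45 mm and the brass tooth sits beyond the catch's nose. I'll back off now.

Emit:
{"method": "move_arm", "body": {"plan": [-0.1,-0.01,0,0,0,0,-0.2,-0.03,0,0,0,0,-0.3,-0.04,0,0,0,0,-0.4,-0.05,0,0,0,0,-0.6,-0.08,0,0,0,0,-0.9,-0.12,0,0,0,0,-1.4,-0.18,0,0,0,0,-1.7,-0.22,0,0,0,0,-1.7,-0.22,0,0,0,0]}}

```text
time_s: 7.25
eef_pos: [0.4204, -0.2391, 0.0864]
eef_rot: [0.0, -0.064, 0.998, 0.0]
wrist_force: [-0.7, -0.3, -1.0]
opening: 0.0
grasp_force: 0.0
```

```bash
python3 - <<'E'
from m import *
s=shot('scene','scene3')
for q in blobs(s,(0,150,60),(5,255,255),(215,112,262,155),15): print('plate',q[0],q[1],onz(s,*q[1],.094))
cv2.imwrite('pics/crop3.png',cv2.resize(s['pixels'][100:200,170:270],(500,500),interpolation=2)[:,:,::-1])
E
```

```text
plate 118 [240.66949153 131.83898305] [ 0.50294474 -0.23294003  0.094     ]
```

View pics/crop3.png

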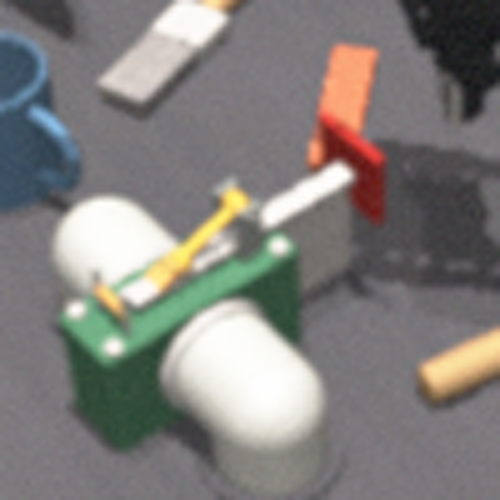

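The plate rests about 31 mm in, so the slide is on the catch. Next is the button.

Emit:
{"method": "move_arm", "body": {"plan": [0,0,0.8,0,0,0,0,0,1.6,0,0,0,0,0,2.4,0,0,0,0,1,2.4,0,0,0,0.3,2,2.4,0,0,0,0.7,3,2.4,0,0,0,1.1,4,2.4,0,0,0,1.5,5,2.4,0,0,0,1.8,6,2.4,0,0,0,2.1,7,2.4,0,0,0]}}

```text
time_s: 8.55
eef_pos: [0.5272, 0.1134, 0.2066]
eef_rot: [0.001, -0.065, 0.998, 0.0]
wrist_force: [0.4, -0.2, -0.7]
opening: -0.0
grasp_force: 0.0
```

Emit:
{"method": "move_arm", "body": {"plan": [0.4,0.7,0,0,0,0,0.4,1.35,0,0,0,0,0.4,1.35,-0.7,0,0,0,0.4,1.35,-1.4,0,0,0,0.4,1.35,-2.0,0,0,0,0.4,1.35,-2.0,0,0,0,0.4,1.35,-2.0,0,0,0]}}

```text
time_s: 9.43
eef_pos: [0.5473, 0.1789, 0.1075]
eef_rot: [0.001, -0.065, 0.998, 0.0]
wrist_force: [0.3, -0.5, 0.6]
opening: -0.006
grasp_force: 0.0
```

```bash
python3 - <<'E'
from m import *
print(ctrl.get_obs()['eef_pos'])
s=shot('scene','scene4')
cv2.imwrite('pics/crop4.png',cv2.resize(s['pixels'][190:310,260:380],(500,500),interpolation=2)[:,:,::-1])
E
```

```text
[0.54728676 0.17894929 0.10748689]
```

View pics/crop4.png

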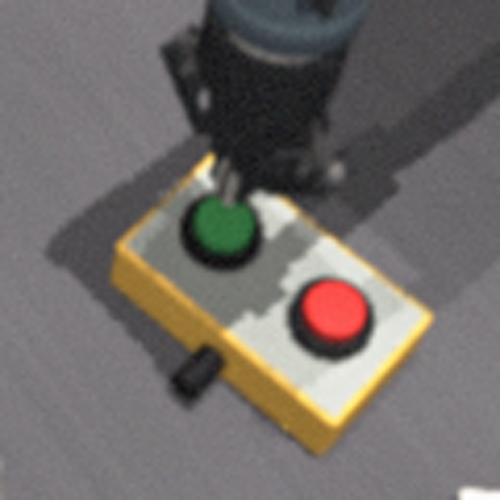

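The fingertips (around (230,190)) hang 35 mm above the green button, well clear of the red one. I'll press down.

Emit:
{"method": "move_arm", "body": {"plan": [0,0,-0.4,0,0,0,0,0,-0.6,0,0,0,0,0,-0.7,0,0,0,0,0,-0.75,0,0,0,0,0,-0.8,0,0,0,0,0,-0.84,0,0,0,0,0,-0.84,0,0,0,0,0,-0.84,0,0,0]}}

```text
time_s: 10.48
eef_pos: [0.5466, 0.1786, 0.0659]
eef_rot: [0.0, -0.065, 0.998, -0.0]
wrist_force: [-6.1, -1.2, 12.8]
opening: 0.004
grasp_force: 6.4
```

Force is 12.8 N with the tip at 66 mm, so the button is at its end stop. I'll lift off and check.

Emit:
{"method": "move_arm", "body": {"plan": [0,0,0.3,0,0,0,0,0,1,0,0,0,0,0,2,0,0,0,0,0,3,0,0,0,0,0,3,0,0,0,0,0,3,0,0,0]}}

```text
time_s: 11.22
eef_pos: [0.5461, 0.1786, 0.2142]
eef_rot: [0.0, -0.065, 0.998, -0.0]
wrist_force: [0.6, -0.4, -0.1]
opening: -0.0
grasp_force: 0.0
```

```bash
python3 - <<'E'
from m import *
s=shot('scene','scene5')
for q in blobs(s,(0,150,60),(5,255,255),(215,112,262,155),15): print('plate',q[1],onz(s,*q[1],.094))
print(ctrl.get_obs()['wrist_force'])
cv2.imwrite('pics/end.png',s['pixels'][:,:,::-1])
E
```

```text
plate [240.39285714 131.51785714] [ 0.50290919 -0.23457459  0.094     ]
[-1.0462006  -0.54336987  0.20933068]
```

View pics/end.png

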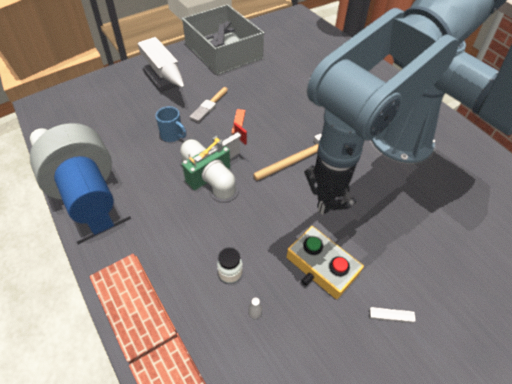

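The plate is still at half blast at (240,131), nothing else has moved, and the arm is clear of everything.

```bash
python3 -c "
from bench import ctrl
print(ctrl.hand_in())"
```

```text
the job is handed in; nothing more can be done
None
```

The job is handed in: the slide rests on the catch about 31 mm in (half blast), then the green start button was pressed to its stop (12.8 N at the wrist), with the red button untouched, the bystanders still in place in the last picture, and the arm clear at about 11 s.

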